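# Put the bench mixer's drive into gear and lock it

## Robot

A 6-joint arm with a two-finger parallel gripper is mounted at the origin on a cart in front of the work surface, level with it; the furniture and walls round the work are solid. World frame = base frame: x ahead of the robot, y to its left, z up, the work surface at z = 0. Lengths are in m, angles in rad, forces in N, time in s.
With the tool pointing down it reaches from about 0.225 to 0.875 m from the base axis. Payload 3.4 kg.
Tool frame: the origin (TCP) lies at the very end of the fingers, on their centre line; the grasp point (between the pads) lies 19 mm behind it (bot.pinch_z is the distance from the TCP to the grasp point, in m); z points along the fingers, y is the line along which they close (so a half turn about z gives the same grasp; the last joint's range is limited). The gripper opens to 85 mm and grips with 20 to 120 N. Pads are 22 mm wide; open, the fingers measure 114 mm over their backs; the gripper's body (76 mm by 85 mm) begins 54 mm behind the grasp point. The pads swing forward as they close: fully open they stand 13 mm farther back than shut.
Start: joints at [-1.41, 0.276, 1.505, -0, 1.361, -0.121], TCP at [0.16, -0.552, 0.192] pointing down, gripper open.
Joint ranges: [-2.89, 2.89], [-0.75, 2.08], [0.22, 2.7], [-1.18, 4.32], [0.11, 2.71], [-2.7, 2.7]. Speed limits (rad/s): [2.57, 2.57, 3.14, 3.14, 3.14, 3.14].

## Interface

Orientations are given as a rotation vector (axis times angle).
In Python, from bench import status, cams, order, bot gives the robot as it stands. The module is installed in compiled form; this text tells all that it offers.
- The arm moves only by the tool play_rows, never from a script. Its arguments are lists of equal length, an entry for each row: "rotation": the turn, a rotation vector about the tool's x, y, z in degrees, a list of three; "travel": the shift along the tool's x, y, z in cm, a list of three; "grip": the opening, from -1 (shut) to 1 (fully open). A call has 1 to 20 rows; each row is the pose to reach, as a shift and turn from the pose commanded when the call began, along the tool's axes at that moment; what a row does not reach only later rows make up. A row lasts 1/12 s, in which the tool goes at most 41.7 mm and 7.16 degrees, less where a joint would pass 70% of its speed; a pose out of reach is approached as far as the arm can. A call with a gripper value outside its range is refused whole. The fingers move at their own pace and stop on an object; the grip force is fixed at half the most. Time passes only in rows, so rows that repeat a pose let the fingers close. It gives the time, the measured TCP pose, the force, the opening and the grip force at its end, in the units of the state.
- status.observe(): the state, without advancing time (a new reading comes with each control period).
- cams.grab_frame(name): name is "scene" or "top" or "wrist"; returns a dict with "color" (420x560x3 uint8, red, green, blue), "z_map" (420x560 float32, m along the optical axis (not along the pixel's ray), 0 where there is no reading), "camera_matrix" (3x3 intrinsics, pixels), "rvec" (rotation vector, rad) and "tvec" (3), from world to camera coordinates, as OpenCV has them. Camera axes: x right, y down, z forward; pixel columns grow to the right and rows downward; lengths in m; the calibration is good to about 2 mm. A picture is of the moment at which its call begins.
- order.hand_in(): hands the job in; it is judged then, once.
The state is a dict: "time": time; "q": joint angles; "joint_vel": joint speeds; "tau": joint torques, N m; "tcp_pos": TCP position; "tool_rot": TCP orientation; "force": force on the tool from outside, world axes, zero at the start; "ft_torque": the same for the moment, N m; "finger_gap": opening from 0.0 (shut) to 1.0 (fully open); "grasp_force": force on a finger pad.
Only numpy, scipy, OpenCV 4.12 (cv2) and the standard library are available. Lean on these libraries where they do the work, as an engineer would, in place of code of your own. Each camera call takes 0.05 s, during which the arm holds its last target. There are 200 camera calls.

## Task

Put the mixer drive into gear: tip the ball-ended gear lever over towards the spindle and let its pinion come to rest against the teeth of the spindle gear, without forcing it, then rock the spindle by its round hand knob until the pinion drops fully into mesh. Then swing the keeper by its upright pin all the way round behind the lever to lock it in. Leave the beaker, vial, jar and roll of tape around the drive where they stand.

Things in the scene. Friction and masses are not known exactly. Their poses are not given: they have to be found in the camera images.
- mixer_drive: the fixed drive unit: a grey base plate 205 x 235 x 12 mm carrying a spindle, a gear lever, a keeper and (on its far, +x side) a motor can up to 94 mm high. Origin on the underside; axes of the unit: x away from the robot, y to the left, z up, turned by the unit's yaw. In these axes the spindle's axis stands at (0, -52.5) mm, the gear lever's pivot at (0, 9.5, 20) mm, the keeper's post at (-60, 22) mm
- spindle_knob (a point): centre of the round black fluted hand knob on top of the vertical spindle: 41 mm in diameter, 36 mm high, its top 182 mm above the worktop; turns with the spindle. Nothing else within 70 mm of the spindle's axis stands higher than 140 mm once the lever is over
- spindle (a joint): turn of the spindle, rad, counter-clockwise from above positive, -3 to 3; light friction (0.04 N m), stays where it is left. The steel gear on it has 12 teeth (one every 0.524 rad, tip radius 41 mm, 63 to 87 mm above the worktop); at 0 a tooth points straight at the lever and so blocks the pinion; the lever can drop home only where a gap faces it, within about 0.05 of +0.262 or -0.262 (and every 0.524 further)
- lever_ball (a point): centre of the black ball, 26 mm in diameter, on the end of the gear lever, 105 mm from the lever's pivot (a hinge along the unit's x). The lever's arm is a 10 mm bar. At the start the ball leans over to the unit's +y, about 100 mm above the worktop; with the lever upright (home) it is 125 mm up
- pinion_mid (a point): centre of the 8-toothed steel pinion on the gear lever's arm, 58 mm across the tips, 14 mm thick, 55 mm from the lever's pivot; one tooth always faces the spindle. It cannot spin: it yields at most 0.35 rad either way about the arm, like a spring of 0.5 N m/rad
- gear_lever (a joint): tilt of the gear lever, rad: 0 leaning away from the spindle, growing as it tips towards the spindle (the unit's -y), 0.70 upright and fully in mesh (its stop). Weight and an over-centre spring hold it at 0 (the ball needs about 1 N); past about 0.3 it goes over by itself, slowly, and its pinion rests on the teeth at about 0.55 with 1 to 2 N, dropping to 0.70 when a gap comes round
- keeper_pin (a point): middle of the keeper's upright black pin, 12 mm in diameter, 44 mm high, 100 to 144 mm above the worktop, standing 48 mm from the axis of the keeper's post. The keeper is a right-angled flat bar turning on the post at 97 mm height; its longer limb, 80 mm, reaches to the unit's +y at 0 and lies along the unit's +x close behind the lever's arm when fully round
- keeper (a joint): turn of the keeper, rad, clockwise from above: 0 parked (pin to the unit's -x of the post), 1.571 fully round (pin to the unit's +y of the post, the long limb blocking the lever from falling back); friction 0.05 N m, stays where it is left. If the lever is not home the limb meets its arm before the end
- beaker_mid (a point): centre of a loose glass beaker, 53 mm across, 70 mm high; to be left alone
- vial_3_mid (a point): centre of a loose sample vial, 27 mm across, 66 mm high; to be left alone
- jar_1_mid (a point): centre of a loose screw jar, 50 mm across, 72 mm high; to be left alone
- tape_1_mid (a point): centre of a loose roll of black tape, 58 mm across, 19 mm high; to be left alone

How it is judged:
By the outcome, as a careful person would: the job done as asked, in the order asked, and still so for the second after the job is handed in, with the robot touching nothing.
It also fails if it takes over 64 s, if anything falls off the work surface, if the arm or the gripper's body presses on something with over 40 N, if the wrist force passes 120 N, or if a joint passes its speed limit or range.

## Working session

There is one attempt and no reset: what is moved stays moved. The work goes in short steps, Python scripts to look and compute and a tool call to move; the robot and the scene stay as the last step left them, time stands still between calls to the robot, and variables do not carry over. Pictures are saved under pics/ and viewed, at most 10 in all, crops included, and the job is handed in when it is done.

Besides the shell and the picture viewer there is one more tool, called after "Call:" as name(argument=value, ...) on one line, values as JSON. play_rows: Moves the arm, as the interface text tells. Its arguments: {"type":"object","properties":{"rotation":{"type":"array"},"travel":{"type":"array"},"grip":{"type":"array"}},"required":["rotation","travel","grip"]}

```bash
mkdir -p pics; ls; cat > h.py <<'E'
import numpy as np, cv2
from bench import status, cams, order, bot
def grab(n):
    f=cams.grab_frame(n); return f
def save(f,p,box=None,s=1):
    im=f["color"][:,:,::-1]
    if box: im=im[box[1]:box[3],box[0]:box[2]]
    cv2.imwrite("pics/"+p,cv2.resize(im,None,fx=s,fy=s,interpolation=cv2.INTER_CUBIC))
def cloud(f):
    K=f["camera_matrix"];R=cv2.Rodrigues(np.array(f["rvec"],float))[0];t=np.array(f["tvec"]).ravel()
    z=f["z_map"];v,u=np.indices(z.shape)
    P=np.stack([(u-K[0,2])/K[0,0]*z,(v-K[1,2])/K[1,1]*z,z],-1)
    W=(P-t)@R; W[z==0]=np.nan
    return W
def px(f,p):
    R=cv2.Rodrigues(np.array(f["rvec"],float))[0];c=R@np.array(p)+np.array(f["tvec"]).ravel();q=f["camera_matrix"]@c;return q[:2]/q[2]
E
python3 - <<'E'
from h import *
s=status.observe();print({k:np.round(v,3) for k,v in s.items()})
a=grab("scene");b=grab("top")
np.savez("f0.npz",s=cloud(a),t=cloud(b))
im=np.vstack([a["color"],b["color"]])
save(a,"s0.png");save(b,"t0.png",None,1.4)
E
```

```text
pics
{'time': np.float64(0.0), 'q': array([-1.41 ,  0.277,  1.506, -0.   ,  1.361, -0.121]), 'joint_vel': array([ 0.   , -0.002,  0.   , -0.001,  0.001, -0.001]), 'tau': array([-0.0000e+00, -4.1679e+01, -2.4581e+01, -0.0000e+00,  1.1000e-02,
        0.0000e+00]), 'tcp_pos': array([ 0.16 , -0.552,  0.191]), 'tool_rot': array([-3.109, -0.441,  0.   ]), 'force': array([-0.032,  0.002, -0.441]), 'ft_torque': array([-0.011, -0.017,  0.006]), 'grasp_force': np.float64(0.0), 'finger_gap': np.float64(0.994)}
```

View pics/s0.png

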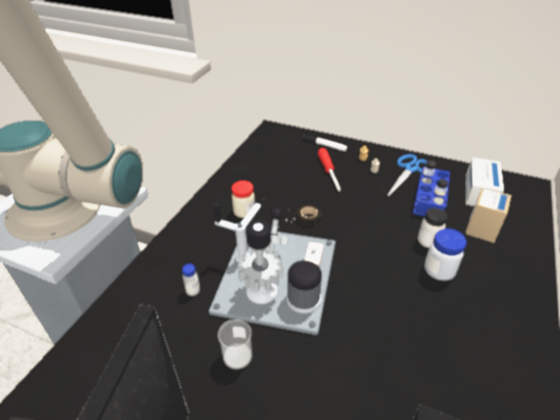

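View pics/t0.png

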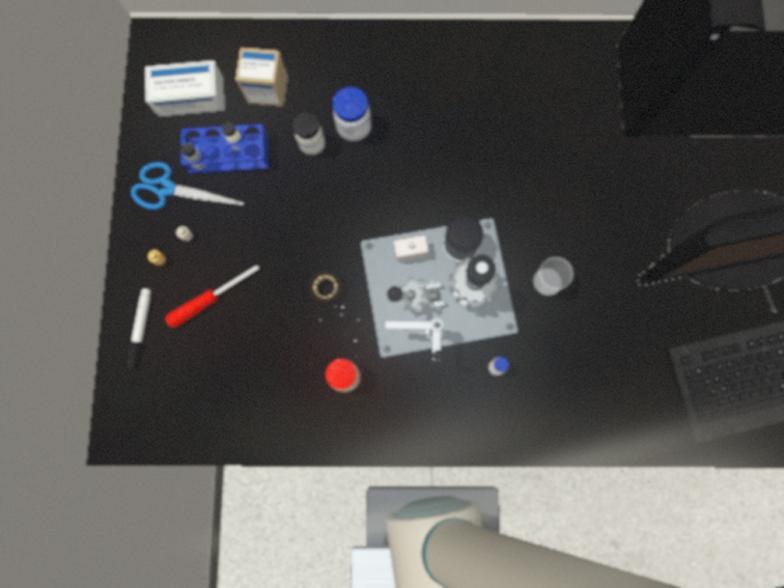

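The pictures show the drive centred near (440,288) in the top view (scaled by 1.4). The knob is at (480,270), the ball at (394,294), the keeper post at (437,325) with its pin near (435,357), the vial at (499,366), the beaker at (553,277), the jar at (343,375) and the tape at (325,287).

```bash
python3 - <<'E'
from h import *
d=np.load("f0.npz");W=d["t"]
im=cv2.imread("pics/t0.png")
C=cv2.resize(im,(560,420)).astype(int)
m=(abs(W[...,2]-.012)<.006)&(C.min(-1)>70)
m[:150]=0;m[265:]=0;m[:,:240]=0;m[:,380:]=0
P=W[m][:,:2].astype(np.float32);print(len(P),P.min(0),P.max(0))
r=cv2.minAreaRect(P*1000);print(r)
print("ztable",np.nanmedian(W[230:260,180:220,2]))
for n,(u,v) in dict(knob=(480,268),ball=(394,294),post=(437,325),pin=(435,357),vial=(499,365),beak=(558,270),jar=(342,373),tape=(325,277),limb=(395,325)).items():
    u=int(u/1.4);v=int(v/1.4);print(n,W[v,u].round(3))
# candidates by height
S=d["s"]
for nm,Q in(("top",W),("scene",S)):
    Q=Q.reshape(-1,3)
    for a,b in((.172,.19),(.12,.15),(.104,.118),(.09,.104),(.055,.08),(.014,.025)):
        q=Q[(Q[:,2]>a)&(Q[:,2]<b)&(Q[:,0]>.2)&(Q[:,0]<.6)&(abs(Q[:,1])<.25)]
        print(nm,a,len(q),np.median(q,0).round(3) if len(q) else '',q.min(0).round(3) if len(q) else '',q.max(0).round(3) if len(q) else '')
E
```

```text
5174 [ 0.43205738 -0.11094943] [0.6955711  0.19327341]
((543.9364013671875, 42.36277770996094), (258.231689453125, 288.8324890136719), 10.34139347076416)
ztable -0.0009959750796928587
knob [ 0.567 -0.031  0.18 ]
ball [0.542 0.093 0.106]
post [0.493 0.026 0.108]
pin [0.442 0.032 0.13 ]
vial [ 0.437 -0.073  0.066]
beak [ 0.603 -0.184  0.018]
jar [0.423 0.174 0.072]
tape [0.59  0.213 0.016]
limb [0.495 0.091 0.097]
top 0.172 763 [ 0.235 -0.01   0.181] [ 0.2   -0.055  0.172] [0.589 0.094 0.19 ]
top 0.12 174 [0.239 0.032 0.142] [ 0.2   -0.039  0.121] [0.568 0.102 0.15 ]
top 0.104 132 [0.538 0.089 0.108] [0.218 0.02  0.104] [0.555 0.104 0.118]
top 0.09 352 [0.495 0.045 0.099] [ 0.441 -0.052  0.09 ] [0.574 0.106 0.104]
top 0.055 944 [0.526 0.065 0.07 ] [ 0.399 -0.195  0.055] [0.599 0.199 0.08 ]
top 0.014 692 [0.553 0.094 0.016] [ 0.396 -0.192  0.014] [0.599 0.241 0.025]
scene 0.172 934 [ 0.236 -0.02   0.182] [ 0.2   -0.057  0.172] [0.587 0.089 0.19 ]
scene 0.12 770 [0.237 0.001 0.136] [ 0.2   -0.055  0.12 ] [0.585 0.1   0.15 ]
scene 0.104 406 [0.447 0.023 0.11 ] [ 0.201 -0.043  0.104] [0.573 0.1   0.118]
scene 0.09 645 [0.497 0.022 0.099] [ 0.202 -0.069  0.09 ] [0.594 0.108 0.104]
scene 0.055 1277 [ 0.552 -0.051  0.069] [ 0.221 -0.196  0.055] [0.6   0.199 0.08 ]
scene 0.014 1497 [ 0.561 -0.039  0.017] [ 0.4   -0.195  0.014] [0.6   0.241 0.025]
```

```bash
python3 - <<'E'
from h import *
d=np.load("f0.npz")
from scipy.optimize import least_squares
def sel(Q,a,b,c,r):
    Q=Q.reshape(-1,3);return Q[(Q[:,2]>a)&(Q[:,2]<b)&(np.hypot(Q[:,0]-c[0],Q[:,1]-c[1])<r)]
for nm in "ts":
    W=d[nm]
    m=((abs(W[...,2]-.0115)<.004)&(np.hypot(W[...,0]-.544,W[...,1]-.03)<.16)).astype(np.uint8)
    n,l,st,_=cv2.connectedComponentsWithStats(m);k=1+np.argmax(st[1:,4])
    print(nm,cv2.minAreaRect((W[l==k][:,:2]*1000).astype(np.float32)),st[k])
    for n,a,b,c,r in(("knobtop",.174,.19,(.565,-.035),.04),("ball",.085,.125,(.54,.093),.03),("pin",.107,.15,(.443,.03),.025),("bar",.09,.104,(.495,.06),.08),("vial",.05,.075,(.437,-.073),.03),("beaker",.03,.08,(.57,-.17),.06),("jar",.05,.08,(.423,.174),.05),("tape",.012,.025,(.56,.213),.05)):
        q=sel(W,a,b,c,r)
        if len(q): print(nm,n,len(q),q.mean(0).round(3),((q.min(0)+q.max(0))/2).round(3),np.ptp(q,0).round(3))
E
```

```text
t ((574.7302856445312, 20.68950653076172), (205.241943359375, 234.77110290527344), 10.560287475585938) [ 258  162  111   93 4752]
t knobtop 329 [ 0.566 -0.034  0.181] [ 0.568 -0.034  0.18 ] [0.043 0.041 0.011]
t ball 117 [0.542 0.092 0.107] [0.543 0.09  0.102] [0.024 0.028 0.031]
t pin 34 [0.445 0.029 0.137] [0.446 0.029 0.129] [0.01  0.01  0.034]
t bar 302 [0.492 0.059 0.099] [0.497 0.063 0.097] [0.113 0.087 0.013]
t vial 92 [ 0.437 -0.075  0.064] [ 0.437 -0.075  0.059] [0.022 0.023 0.018]
t beaker 277 [ 0.587 -0.171  0.054] [ 0.585 -0.168  0.051] [0.052 0.053 0.043]
t jar 377 [0.42  0.176 0.07 ] [0.421 0.175 0.063] [0.047 0.047 0.026]
t tape 285 [0.571 0.212 0.017] [0.571 0.213 0.018] [0.056 0.056 0.012]
s ((573.087158203125, 18.716018676757812), (205.48397827148438, 236.85848999023438), 10.719403266906738) [ 209  232  126   97 4292]
s knobtop 416 [ 0.568 -0.04   0.182] [ 0.566 -0.036  0.18 ] [0.042 0.042 0.012]
s ball 161 [0.545 0.085 0.104] [0.543 0.085 0.1  ] [0.024 0.03  0.03 ]
s pin 109 [0.447 0.024 0.13 ] [0.445 0.026 0.128] [0.013 0.012 0.039]
s bar 355 [0.493 0.052 0.1  ] [0.497 0.062 0.097] [0.115 0.091 0.014]
s vial 155 [ 0.439 -0.081  0.063] [ 0.437 -0.078  0.059] [0.022 0.023 0.019]
s beaker 905 [ 0.583 -0.169  0.053] [ 0.584 -0.17   0.052] [0.053 0.053 0.044]
s jar 375 [0.423 0.168 0.067] [0.42  0.174 0.063] [0.047 0.048 0.027]
s tape 288 [0.57  0.209 0.018] [0.57  0.212 0.018] [0.056 0.059 0.012]
```

```bash
cat >> h.py <<'E'
from scipy.spatial.transform import Rotation as Ro
YAW=np.radians(10.6);O=np.array([.5573,.0166])
EX=np.array([np.cos(YAW),np.sin(YAW)]);EY=np.array([-EX[1],EX[0]])
def w(ux,uy,z): # unit mm -> world m
    return np.r_[O+ux/1000*EX+uy/1000*EY,z/1000]
def unit(p): p=np.asarray(p);d=(p[...,:2]-O)*1000;return np.stack([d@EX,d@EY,p[...,2]*1000],-1)
def go(ux,uy,z,yaw=190.6):
    s=status.observe();R=Ro.from_rotvec(s["tool_rot"])
    T=Ro.from_euler("z",yaw,degrees=True)*Ro.from_rotvec([np.pi,0,0])
    print("travel cm",((R.inv().apply(w(ux,uy,z)-s["tcp_pos"]))*100).round(2),"rot deg",(R.inv()*T).as_rotvec(degrees=True).round(2))
def st():
    s=status.observe();print("t",round(float(s["time"]),2),"unit",unit(s["tcp_pos"]).round(1),"q",s["q"].round(2),"F",s["force"].round(1),"gap",round(float(s["finger_gap"]),3),"gf",s["grasp_force"])
E
python3 -c "
from h import *
st();go(0,125,300);go(0,125,88)
print(unit(np.array([[.437,-.0765,.06],[.585,-.169,.05],[.4205,.1745,.063],[.571,.2125,.018],[.4455,.0275,.13]])).round(0))"
```

```text
t 0.1 unit [-495.3 -485.6  190.9] q [-1.41  0.28  1.51  0.    1.36 -0.12] F [-0.5 -1.1 -1.1] gap 0.999 gf 0.0
travel cm [ 55.2 -56.  -10.8] rot deg [ 1.0000e-02 -1.5000e-01 -1.7446e+02]
travel cm [ 55.19 -55.97  10.4 ] rot deg [ 1.0000e-02 -1.5000e-01 -1.7446e+02]
[[-135.  -69.   60.]
 [  -7. -188.   50.]
 [-105.  180.   63.]
 [  50.  190.   18.]
 [-108.   31.  130.]]
```

Call:
play_rows(rotation=[[0,0,-7],[0,0,-14],[0,0,-21],[0,0,-28],[0,0,-35],[0,0,-42],[0,0,-49],[0,0,-56],[0,0,-63],[0,0,-70],[0,0,-77],[0,0,-84],[0,0,-91],[0,0,-98],[0,0,-105],[0,0,-112],[0,0,-119],[0,0,-126],[0,0,-133],[0,0,-140]], travel=[[0,0,-3],[1,-1,-6],[3,-3,-9],[5.5,-5.5,-10.8],[8,-8,-10.8],[11,-11,-10.8],[14,-14,-10.8],[17,-17,-10.8],[20,-20,-10.8],[23,-23,-10.8],[26,-26,-10.8],[29,-29,-10.8],[32,-32,-10.8],[35,-35,-10.8],[38,-38,-10.8],[41,-41,-10.8],[44,-44,-10.8],[47,-47,-10.8],[50,-50,-10.8],[53,-53.5,-10.8]], grip=[-1,-1,-1,-1,-1,-1,-1,-1,-1,-1,-1,-1,-1,-1,-1,-1,-1,-1,-1,-1])

```text
time: 1.77
tcp_pos: [0.5144, 0.0974, 0.2992]
tool_rot: [-0.639, -3.076, 0.001]
force: [0.7, -0.4, 0.1]
finger_gap: 0.001
grasp_force: 0.0
```

```bash
python3 -c "
from h import *
st();go(0,125,300);go(0,125,88)"
```

```text
t 1.77 unit [-27.3  87.3 299.2] q [ 0.05  0.16  1.4  -0.    1.58 -1.11] F [ 0.7 -0.4  0.1] gap 0.001 gf 0.0
travel cm [-0.15  4.65 -0.08] rot deg [-3.000e-02 -1.000e-02 -3.409e+01]
travel cm [-0.15  4.67 21.12] rot deg [-3.000e-02 -1.000e-02 -3.409e+01]
```

Call:
play_rows(rotation=[[0,0,-7],[0,0,-14],[0,0,-21],[0,0,-28],[0,0,-34.1],[0,0,-34.1],[0,0,-34.1],[0,0,-34.1],[0,0,-34.1],[0,0,-34.1],[0,0,-34.1],[0,0,-34.1]], travel=[[0,2.5,0],[-0.1,4.6,2],[-0.1,4.6,5],[-0.1,4.6,8],[-0.1,4.6,11],[-0.1,4.6,14],[-0.1,4.6,17],[-0.1,4.6,19],[-0.1,4.6,20],[-0.1,4.6,21],[-0.1,4.6,21.1],[-0.1,4.6,21.1]], grip=[-1,-1,-1,-1,-1,-1,-1,-1,-1,-1,-1,-1])

```text
time: 2.77
tcp_pos: [0.5337, 0.137, 0.089]
tool_rot: [-0.28, 3.129, -0.0]
force: [0.6, -0.1, 0.2]
finger_gap: 0.003
grasp_force: 0.0
```

```bash
python3 -c "
from h import *
st();f=grab('scene');save(f,'s1.png',(140,140,380,340),3)
U=unit(cloud(f));m=(U[...,2]>88)&(U[...,2]<135)&(abs(U[...,0])<40)&(U[...,1]>40)&(U[...,1]<170)
q=U[m]
for y in range(40,170,5):
    r=q[(q[:,1]>=y)&(q[:,1]<y+5)]
    if len(r):print(y,len(r),r[:,0].min().round(),r[:,0].max().round(),r[:,2].min().round(),r[:,2].max().round())
"
```

```text
t 2.77 unit [ -1.  122.7  89. ] q [ 0.13  0.32  1.72 -0.    1.11 -1.62] F [ 0.6 -0.1  0.2] gap 0.003 gf 0.0
55 3 -4.0 2.0 88.0 90.0
60 26 -5.0 4.0 88.0 108.0
65 61 -12.0 10.0 91.0 115.0
70 32 -13.0 10.0 95.0 116.0
75 24 -10.0 11.0 100.0 115.0
80 7 -7.0 10.0 106.0 112.0
85 1 0.0 0.0 110.0 110.0
115 14 -13.0 6.0 129.0 135.0
```

View pics/s1.png

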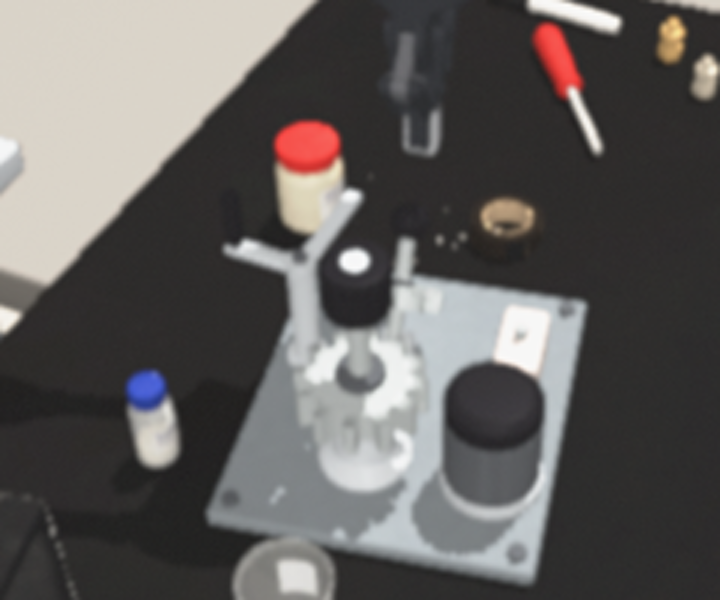

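Call:
play_rows(rotation=[[0,0,0],[0,0,0],[0,0,0],[0,0,0],[0,0,0],[0,0,0],[0,0,0],[0,0,0]], travel=[[0,-0.7,0],[0,-1.4,0],[0,-2,0],[0,-2.4,0],[0,-2.8,0],[0,-3.2,0],[0,-3.5,0],[0,-3.7,0]], grip=[-1,-1,-1,-1,-1,-1,-1,-1])

```text
time: 3.48
tcp_pos: [0.5399, 0.1001, 0.0887]
tool_rot: [0.28, -3.129, 0.0]
force: [0.1, 0.2, -0.2]
finger_gap: -0.001
grasp_force: 0.0
```

```bash
cat >> h.py <<'E'
def ball():
    for n in("scene","top"):
        U=unit(cloud(grab(n)));m=(U[...,2]>96)&(U[...,2]<142)&(abs(U[...,0])<22)&(U[...,1]>-12)&(U[...,1]<95)
        q=U[m];
        if len(q)>20:
            z=np.percentile(q[:,2],97);t=q[q[:,2]>z-5];print(n,"n",len(q),"top z",z.round(1),"y top",np.median(t[:,1]).round(1),"yrange",np.percentile(q[:,1],[2,98]).round(1))
            r=least_squares(lambda c:np.linalg.norm(q-[c[0],9.5+105*np.sin(c[1]),20+105*np.cos(c[1])],axis=1)-13,[0,.4],loss="soft_l1");print("  lever",(.7-r.x[1]).round(3),"x",r.x[0].round(1),"cost",round(r.cost/len(q),2))
from scipy.optimize import least_squares
E
python3 -c "
from h import *
st();ball()"
```

```text
t 3.48 unit [-1.7 85.3 88.7] q [ 0.06  0.32  1.72 -0.    1.11 -1.69] F [ 0.1  0.2 -0.2] gap -0.001 gf 0.0
scene n 166 top z 141.2 y top 74.9 yrange [63.8 84.3]
  lever 0.177 x 2.1 cost 6.16
```

Call:
play_rows(rotation=[[0,0,0],[0,0,0],[0,0,0],[0,0,0]], travel=[[0,-0.3,0],[0,-0.6,0],[0,-0.8,0],[0,-0.8,0]], grip=[-1,-1,-1,-1])

```text
time: 3.92
tcp_pos: [0.5414, 0.0923, 0.0887]
tool_rot: [-0.28, 3.129, -0.001]
force: [-0.4, 0.1, -0.3]
finger_gap: -0.003
grasp_force: 0.0
```

```bash
python3 - <<'E'
from h import *
st()
f=grab("scene");save(f,"s2.png",(200,150,340,270),5)
U=unit(cloud(f));m=(U[...,2]>60)&(U[...,2]<140)&(abs(U[...,0])<18)&(U[...,1]>10)&(U[...,1]<95)
q=U[m]
for z in range(60,140,5):
    r=q[(q[:,2]>=z)&(q[:,2]<z+5)]
    if len(r):print(z,len(r),"x",r[:,0].min().round(),r[:,0].max().round(),"y",r[:,1].min().round(),r[:,1].max().round())
E
```

```text
t 3.92 unit [-1.7 77.3 88.7] q [ 0.04  0.32  1.72 -0.    1.11 -1.71] F [-0.4  0.1 -0.3] gap -0.003 gf 0.0
60 2 x 12.0 13.0 y 54.0 56.0
65 9 x 3.0 18.0 y 27.0 51.0
70 38 x -6.0 18.0 y 22.0 53.0
75 56 x -5.0 18.0 y 19.0 57.0
80 26 x -6.0 18.0 y 24.0 64.0
85 20 x -5.0 3.0 y 27.0 66.0
90 15 x -8.0 4.0 y 59.0 69.0
95 15 x -13.0 10.0 y 64.0 71.0
100 30 x -13.0 11.0 y 63.0 76.0
105 40 x -12.0 11.0 y 64.0 87.0
110 44 x -10.0 9.0 y 67.0 84.0
115 2 x -3.0 3.0 y 73.0 76.0
125 3 x -12.0 -2.0 y 71.0 73.0
130 9 x -14.0 8.0 y 70.0 83.0
135 17 x -14.0 7.0 y 65.0 86.0
```

View pics/s2.png

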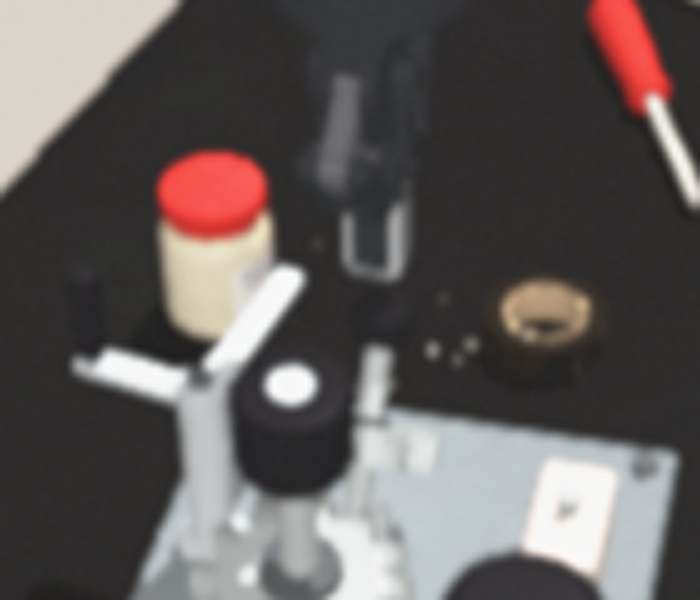

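```bash
python3 - <<'E'
from h import *
f=grab("scene");s=status.observe();p=np.array(s["tcp_pos"])
c=px(f,p);print("tcp crop px",(c-[200,150])*5, px(f,p+[0,0,.036])*5-[1000,750])
R=cv2.Rodrigues(np.array(f["rvec"],float))[0];print("cam unit",unit(-R.T@np.array(f["tvec"]).ravel()))
U=unit(cloud(f))
for v in range(190,222,2): print(v,[tuple(U[v,u].round().astype(int)) if np.isfinite(U[v,u,0]) else 0 for u in range(268,286,4)])
b=grab("wrist");save(b,"w2.png")
print(px(b,w(0,77,100)),px(b,p))
E
```

```text
tcp crop px [380.5784073  338.20726387] [379.32743358 270.38732541]
cam unit [ 158.08097654 -560.25341432  676.01306142]
190 [(np.int64(-6), np.int64(37), np.int64(191)), (np.int64(3), np.int64(32), np.int64(196)), (np.int64(8), np.int64(41), np.int64(190)), (np.int64(7), np.int64(78), np.int64(162)), (np.int64(-30), np.int64(278), np.int64(2))]
192 [(np.int64(-9), np.int64(48), np.int64(177)), (np.int64(-1), np.int64(48), np.int64(178)), (np.int64(8), np.int64(41), np.int64(185)), (np.int64(7), np.int64(78), np.int64(157)), (np.int64(-29), np.int64(272), np.int64(0))]
194 [(np.int64(-66), np.int64(254), np.int64(1)), (np.int64(-7), np.int64(68), np.int64(157)), (np.int64(2), np.int64(64), np.int64(162)), (np.int64(7), np.int64(76), np.int64(153)), (np.int64(-27), np.int64(262), np.int64(2))]
196 [(np.int64(-64), np.int64(248), np.int64(0)), (np.int64(-7), np.int64(68), np.int64(152)), (np.int64(2), np.int64(64), np.int64(156)), (np.int64(7), np.int64(79), np.int64(146)), (np.int64(-25), np.int64(255), np.int64(1))]
198 [(np.int64(-61), np.int64(238), np.int64(2)), (np.int64(-6), np.
[... 2024 characters left out ...]
, np.int64(2)), (np.int64(-7), np.int64(67), np.int64(102)), (np.int64(1), np.int64(65), np.int64(105)), (np.int64(8), np.int64(70), np.int64(102)), (np.int64(-9), np.int64(182), np.int64(1))]
218 [(np.int64(-44), np.int64(170), np.int64(-1)), (np.int64(-8), np.int64(70), np.int64(93)), (np.int64(1), np.int64(66), np.int64(99)), (np.int64(8), np.int64(71), np.int64(95)), (np.int64(-8), np.int64(177), np.int64(0))]
220 [(np.int64(-42), np.int64(160), np.int64(2)), (np.int64(-33), np.int64(163), np.int64(1)), (np.int64(1), np.int64(64), np.int64(95)), (np.int64(-15), np.int64(167), np.int64(0)), (np.int64(-6), np.int64(169), np.int64(1))]
[276.60625083 262.58440515] [277.97467084 250.30457626]
```

View pics/w2.png

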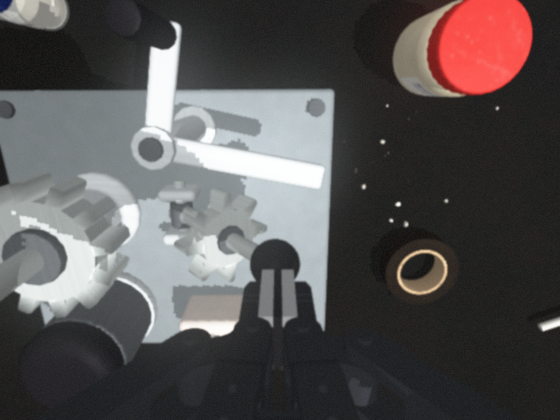

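```bash
python3 - <<'E'
from h import *
print([a for a in dir(bot) if a[0]!='_'],bot.pinch_z)
f=grab("scene");U=unit(cloud(f));s=status.observe();t=unit(s["tcp_pos"])
m=(abs(U[...,0]-t[0])<60)&(abs(U[...,1]-t[1])<60)&(U[...,2]>118)
q=U[m]
q=q[~((abs(q[:,0])<25)&(q[:,1]<-25))]
for z in range(118,260,6):
    r=q[(q[:,2]>=z)&(q[:,2]<z+6)]
    if len(r):print("s",z,len(r),r.min(0).round(),r.max(0).round())
b=grab("wrist");Wc=unit(cloud(b));
for v in range(262,400,8): print(v,[tuple(int(x) for x in Wc[v,u]) if np.isfinite(Wc[v,u,0]) else 0 for u in (266,278,288)])
E
```

```text
['IKError', 'pinch_z'] 0.0187
s 124 2 [-13.  74. 129.] [ -7.  74. 129.]
s 130 16 [-15.  71. 130.] [  7.  86. 136.]
s 136 26 [-15.  65. 136.] [  7.  86. 142.]
s 142 26 [-14.  64. 142.] [  7.  87. 148.]
s 148 36 [-14.  63. 148.] [  7.  86. 154.]
s 154 32 [-14.  63. 155.] [  8.  86. 159.]
s 160 12 [ -9.  64. 160.] [  8.  85. 166.]
s 166 1 [  8.  65. 171.] [  8.  65. 171.]
s 172 23 [-12.  47. 172.] [ 10. 100. 178.]
s 178 35 [-15.  42. 178.] [ 10. 103. 183.]
s 184 16 [-13.  38. 185.] [  9.  65. 189.]
s 190 28 [-14.  32. 190.] [ 13.  81. 196.]
s 196 61 [-19.  28. 196.] [ 14. 123. 202.]
s 202 44 [-19.  23. 202.] [ 14.  95. 208.]
s 208 47 [-21.  18. 208.] [ 14.  94. 214.]
s 214 62 [-21.  18. 214.] [ 14.  92. 220.]
s 220 101 [-22.  18. 220.] [ 16.  91. 226.]
s 226 83 [-22.  23. 226.] [ 16.  92. 232.]
s 232 90 [-23.  32. 232.] [ 16.  88. 238.]
s 238 59 [-14.  35. 238.] [  8.  72. 244.]
s 244 44 [-13.  39. 244.] [  7.  63. 250.]
s 250 37 [-13.  39. 250.] [  7.  51. 256.]
s 256 72 [-38.  40. 256.] [ 34.  74. 262.]
262 [(-6, 72, 112), (-6, 77, 112), (-5, 82, 109)]
270 [(-13, 72, 133), (-13, 77, 132), (-13, 82, 133)]
278 [(-12, 73, 138), (-13, 77, 139), (-12, 81, 139)]
286 [(-12, 73, 145), (-12, 77, 145), (-12, 81, 145)]
294 [(-12, 73, 151), (-13, 77, 152), (-13, 81, 152)]
302 [(-13, 73, 157), (-13, 77, 157), (-13, 81, 157)]
310 [(-13, 73, 163), (-13, 77, 162), (-12, 81, 161)]
318 [(-12, 73, 166), (-11, 77, 164), (-12, 81, 166)]
326 [(-13, 74, 171), (-9, 77, 165), (-14, 81, 172)]
334 [(-14, 74, 176), (-6, 77, 166), (-14, 80, 176)]
342 [(-13, 74, 179), (-2, 77, 165), (-14, 80, 180)]
350 [(-14, 74, 183), (1, 77, 164), (-14, 80, 183)]
358 [(-14, 74, 186), (4, 77, 165), (-12, 80, 185)]
366 [(-11, 74, 187), (7, 77, 166), (-1, 80, 176)]
374 [(0, 73, 177), (163, 76, 0), (0, 80, 176)]
382 [(3, 73, 177), (173, 76, 0), (4, 80, 176)]
390 [(4, 73, 179), (181, 76, 0), (6, 80, 178)]
398 [(5, 74, 181), (191, 76, 0), (5, 80, 182)]
```

The wrist and scene depths both put the closed fingertips at about z = 129 mm, right above the ball (wrist picture: ball at (275,260), tips at (277,270)). The reported TCP is 89 mm, so the real tips sit about 40 mm higher than the TCP and have passed over the ball. I'll back off, go 40 mm lower and push again.

Call:
play_rows(rotation=[[0,0,0],[0,0,0],[0,0,0],[0,0,0],[0,0,0],[0,0,0],[0,0,0],[0,0,0],[0,0,0],[0,0,0],[0,0,0],[0,0,0],[0,0,0],[0,0,0]], travel=[[0,2,0],[0,4,0],[0,4.4,0],[0,4.4,1],[0,4.4,2.5],[0,4.4,4],[0,4.4,4],[0,3.5,4],[0,2.8,4],[0,2.4,4],[0,2.1,4],[0,1.8,4],[0,1.5,4],[0,1.5,4]], grip=[-1,-1,-1,-1,-1,-1,-1,-1,-1,-1,-1,-1,-1,-1])

```text
time: 5.33
tcp_pos: [0.54, 0.11, 0.0518]
tool_rot: [-0.277, 3.124, 0.008]
force: [-0.5, 2.4, 1.5]
finger_gap: -0.002
grasp_force: 1.2
```

```bash
cat >> h.py <<'E'
def ball2():
    s=status.observe();t=unit(s["tcp_pos"])
    for n in("scene","wrist"):
        f=grab(n);U=unit(cloud(f));C=f["color"].max(-1)
        m=(C<70)&(U[...,2]>90)&(U[...,2]<141)&(abs(U[...,0])<20)&(U[...,1]>-10)&(U[...,1]<95)
        m&=~((abs(U[...,1]-t[1])<14.5)&(abs(U[...,0]-t[0])<16))
        q=U[m]
        if len(q)<15: print(n,len(q));continue
        r=least_squares(lambda c:np.linalg.norm(q-[c[0],9.5+105*np.sin(c[1]),20+105*np.cos(c[1])],axis=1)-13,[0,.4],loss="soft_l1");print(n,len(q),"lever",(.7-r.x[1]).round(3),"x",r.x[0].round(1),"cost",round(r.cost/len(q),2),"ball y",(9.5+105*np.sin(r.x[1])).round(1))
E
python3 -c "
from h import *
st();ball2()"
```

```text
t 5.33 unit [ 0.2 95.  51.8] q [ 0.07  0.35  1.77  0.01  1.02 -1.68] F [-0.5  2.4  1.5] gap -0.002 gf 1.1566487699747086
scene 126 lever 0.272 x 3.5 cost 3.37 ball y 53.1
wrist 3359 lever 0.124 x 0.3 cost 3.84 ball y 66.7
```

Call:
play_rows(rotation=[[0,0,0],[0,0,0],[0,0,0],[0,0,0],[0,0,0],[0,0,0]], travel=[[0,-0.3,0],[0,-0.6,0],[0,-0.9,0],[0,-1.2,0],[0,-1.4,0],[0,-1.4,0]], grip=[-1,-1,-1,-1,-1,-1])

```text
time: 5.93
tcp_pos: [0.5411, 0.0926, 0.0483]
tool_rot: [0.28, -3.128, 0.001]
force: [0.3, 0.2, 0.1]
finger_gap: -0.001
grasp_force: 0.0
```

```bash
python3 -c "
from h import *
st();ball2();f=grab('wrist');save(f,'w3.png')"
```

```text
t 5.93 unit [-1.9 77.7 48.3] q [ 0.04  0.36  1.77 -0.    1.01 -1.71] F [0.3 0.2 0.1] gap -0.001 gf 0.0
scene 137 lever 0.306 x -1.6 cost 1.39 ball y 49.8
wrist 2945 lever 0.313 x -0.3 cost 5.49 ball y 49.1
```

View pics/w3.png

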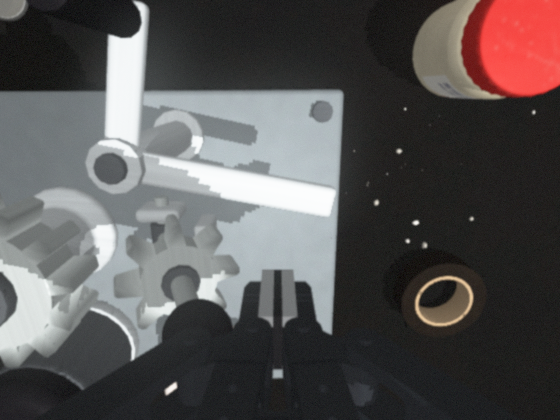

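Call:
play_rows(rotation=[[0,0,0],[0,0,0],[0,0,0],[0,0,0],[0,0,0],[0,0,0],[0,0,0],[0,0,0],[0,0,0],[0,0,0],[0,0,0]], travel=[[0,1,0],[0,1,-3],[0,1,-6.5],[0,1,-10],[0,0,-12.5],[-0.1,-3,-12.5],[-0.2,-6.5,-12.5],[-0.2,-10,-12.5],[-0.2,-12.5,-12.5],[-0.2,-13,-12.5],[-0.2,-13,-12.5]], grip=[-1,-1,-1,-1,0.6,0.6,0.6,0.6,0.6,0.6,0.6])

```text
time: 7.0
tcp_pos: [0.5664, -0.0347, 0.1735]
tool_rot: [0.277, -3.129, -0.0]
force: [-0.6, 0.6, -0.4]
finger_gap: 0.799
grasp_force: 0.0
```

```bash
cat >> h.py <<'E'
def lev():
    for n in("scene","top"):
        f=grab(n);U=unit(cloud(f));C=f["color"].max(-1)
        m=(C<75)&(U[...,2]>100)&(U[...,2]<142)&(abs(U[...,0])<20)&(U[...,1]>-12)&(U[...,1]<95)
        q=U[m]
        if len(q)<12: print(n,len(q));continue
        r=least_squares(lambda c:np.linalg.norm(q-[c[0],9.5+105*np.sin(c[1]),20+105*np.cos(c[1])],axis=1)-13,[0,.2],loss="soft_l1");print(n,len(q),"lever",(.7-r.x[1]).round(3),"x",r.x[0].round(1),"cost",round(r.cost/len(q),2),"ball y",(9.5+105*np.sin(r.x[1])).round(1),"y mid",((q[:,1].min()+q[:,1].max())/2).round(1))
E
python3 -c "
from h import *
st();lev();go(0,-52.5,108)
f=grab('wrist');U=unit(cloud(f));m=(abs(U[...,2]-180)<6)&(np.hypot(U[...,0],U[...,1]+52)<35)
q=U[m];print(len(q),((q.max(0)+q.min(0))/2).round(1),np.ptp(q,0).round(1)); save(f,'w4.png')"
```

```text
t 7.0 unit [ -0.5 -52.1 173.5] q [-0.18  0.28  1.55  0.    1.31 -1.93] F [-0.6  0.6 -0.4] gap 0.799 gf 0.0
scene 106 lever 0.558 x -1.6 cost 0.46 ball y 24.3 y mid 22.1
top 0
travel cm [-0.07 -0.27  6.55] rot deg [ 0.08 -0.03 -0.35]
4605 [ -0.7 -53.6 179.4] [42.8 42.9 10.7]
```

View pics/w4.png

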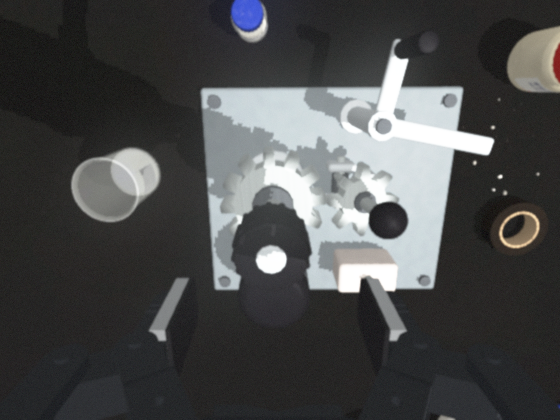

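Seen from the wrist, the lever rests on the teeth (0.558, ball at (388,220)) and the knob, at (271,258), lies between the open fingers. I'll go down, grip it and start rocking.

Call:
play_rows(rotation=[[0,0,0],[0,0,0],[0,0,0],[0,0,0],[0,0,0],[0,0,0],[0,0,0],[0,0,0],[0,0,0],[0,0,0],[0,0,0]], travel=[[0,-0.15,2.5],[0,-0.15,5],[0,-0.15,6.5],[0,-0.15,6.5],[0,-0.15,6.5],[0,-0.15,6.5],[0,-0.15,6.5],[0,-0.15,6.5],[0,-0.15,6.5],[0,-0.15,6.5],[0,-0.15,6.5]], grip=[0.6,0.6,0.6,0.3,-0.1,-0.5,-1,-1,-1,-1,-1])

```text
time: 8.07
tcp_pos: [0.5665, -0.0359, 0.1091]
tool_rot: [-0.281, 3.129, -0.002]
force: [-0.6, -4.8, -3.3]
finger_gap: 0.464
grasp_force: 61.8
```

```bash
python3 - <<'E'
from h import *
st();lev()
# tooth phase from scene+top clouds at gear height
for n in("scene","top"):
    U=unit(cloud(grab(n)));q=U[(abs(U[...,2]-85)<5)]
    r=np.hypot(q[:,0],q[:,1]+52.5);q=q[(r>33.5)&(r<42)];a=np.arctan2(q[:,0],q[:,1]+52.5)*-1
    e=np.exp(12j*a).mean();print(n,len(q),"phase",(np.angle(e)/12).round(3),abs(e).round(2))
E
```

```text
t 8.07 unit [ -0.6 -53.3 109.1] q [-0.19  0.32  1.65 -0.    1.17 -1.93] F [-0.6 -4.8 -3.3] gap 0.464 gf 61.7655873298645
scene 82 lever 0.557 x -0.8 cost 0.43 ball y 24.4 y mid 22.2
top 0
scene 267 phase 0.096 0.62
top 50 phase 0.074 0.7
```

Call:
play_rows(rotation=[[0,0,-3],[0,0,-6],[0,0,-7],[0,0,-8],[0,0,-8],[0,0,-8],[0,0,-9],[0,0,-9],[0,0,-9],[0,0,-10],[0,0,-10],[0,0,-10],[0,0,-10]], travel=[[0,0,0],[0,0,0],[0,0,0],[0,0,0],[0,0,0],[0,0,0],[0,0,0],[0,0,0],[0,0,0],[0,0,0],[0,0,0],[0,0,0],[0,0,0]], grip=[-1,-1,-1,-1,-1,-1,-1,-1,-1,-1,-1,-1,-1])

```text
time: 9.35
tcp_pos: [0.5666, -0.0361, 0.1092]
tool_rot: [-0.552, 3.093, -0.002]
force: [-0.8, -6.0, -2.1]
finger_gap: 0.466
grasp_force: 61.8
```

```bash
cat >> h.py <<'E'
def ph():
  for n in("scene","top"):
    U=unit(cloud(grab(n)));q=U[(abs(U[...,2]-85)<5)]
    r=np.hypot(q[:,0],q[:,1]+52.5);q=q[(r>33.5)&(r<42)];a=np.arctan2(q[:,0],q[:,1]+52.5)*-1
    e=np.exp(12j*a).mean();print(n,len(q),"phase",(np.angle(e)/12).round(3),abs(e).round(2))
E
python3 -c "
from h import *
st();lev();ph()"
```

```text
t 9.35 unit [ -0.6 -53.5 109.2] q [-0.19  0.32  1.65 -0.    1.17 -2.11] F [-0.8 -6.  -2.1] gap 0.466 gf 61.756871938705444
scene 51 lever 0.698 x -0.6 cost 0.4 ball y 9.7 y mid 8.7
top 0
scene 288 phase -0.259 0.56
top 50 phase 0.251 0.67
```

Lever reads 0.698 and the gap faces the lever, so it is home in mesh. Next I'll release the knob, lift and go to the keeper pin.

Call:
play_rows(rotation=[[0,0,0],[0,0,0],[0,0,0],[0,0,0],[0,0,0],[0,0,0],[0,0,0],[0,0,0],[0,0,6],[0,0,12],[0,0,18],[0,0,20.6],[0,0,20.6],[0,0,20.6],[0,0,20.6]], travel=[[0,0,0],[0,0,0],[0,0,0],[0,0,0],[0,0,-1],[0,0,-4],[0,0,-7.5],[0,0,-8.5],[1.8,2,-8.5],[4,4.5,-8.5],[6.3,7,-8.5],[8.2,9.2,-8.5],[9.1,10.2,-8.5],[9.1,10.2,-8.5],[9.1,10.2,-8.5]], grip=[-0.5,0,0.4,0.6,0.6,0.6,0.6,0.6,0.4,0.2,0,-0.2,-0.2,-0.2,-0.2])

```text
time: 10.8
tcp_pos: [0.4468, 0.029, 0.1947]
tool_rot: [0.007, 3.138, -0.001]
force: [0.8, -0.7, 1.0]
finger_gap: 0.399
grasp_force: 0.0
```

```bash
python3 - <<'E'
from h import *
st();lev();go(-107.4,31,66,180)
f=grab('wrist');U=unit(cloud(f))
for a,b in((136,150),(106,136)):
    q=U[(U[...,2]>a)&(U[...,2]<b)&(np.hypot(U[...,0]+107,U[...,1]-31)<16)];print(len(q),((q.max(0)+q.min(0))/2).round(1),np.ptp(q,0).round(1))
U=unit(cloud(grab('scene')))
q=U[(U[...,2]>106)&(U[...,2]<146)&(np.hypot(U[...,0]+107,U[...,1]-31)<20)];print('s',len(q),((q.max(0)+q.min(0))/2).round(1),np.ptp(q,0).round(1))
save(f,'w5.png')
E
```

```text
t 10.8 unit [-106.4   32.5  194.7] q [-0.09  0.08  1.75 -0.    1.31 -1.66] F [ 0.8 -0.7  1. ] gap 0.399 gf 0.0
scene 52 lever 0.696 x -0.9 cost 0.35 ball y 9.9 y mid 9.0
top 0
travel cm [ 0.2  -0.11 12.82] rot deg [-0.03  0.14 -0.33]
271 [-107.5   30.3  140.7] [11.3 11.5  9.4]
186 [-109.5   30.2  121.1] [ 7.4 11.7 29.2]
s 108 [-108.6   30.2  126.1] [13.1 12.6 39.8]
```

View pics/w5.png

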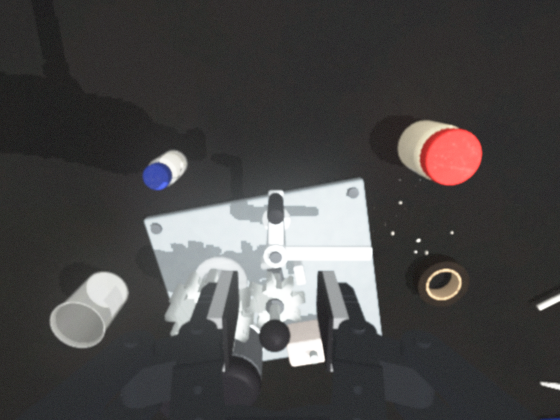

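The wrist view shows the pin at (276,205) on the fingers' centre line. I'll go down round it and half close, to about a 20 mm gap.

Call:
play_rows(rotation=[[0,0,0],[0,0,0],[0,0,0],[0,0,0],[0,0,0],[0,0,0],[0,0,0],[0,0,0],[0,0,0],[0,0,0]], travel=[[0.2,-0.2,3],[0.2,-0.2,6],[0.2,-0.2,9],[0.2,-0.2,11],[0.2,-0.2,12],[0.2,-0.2,12.8],[0.2,-0.2,12.8],[0.2,-0.2,12.8],[0.2,-0.2,12.8],[0.2,-0.2,12.8]], grip=[-0.2,-0.2,-0.2,-0.2,-0.2,-0.2,-0.53,-0.53,-0.53,-0.53])

```text
time: 11.83
tcp_pos: [0.4449, 0.0267, 0.0666]
tool_rot: [0.01, 3.139, -0.0]
force: [-0.7, -0.3, -0.3]
finger_gap: 0.234
grasp_force: 0.0
```

```bash
python3 - <<'E'
from h import *
st()
s=status.observe();R=Ro.from_rotvec(s["tool_rot"]);p=s["tcp_pos"]
for d in range(10,101,6):
    t=np.radians(d);T=w(-60-48*np.cos(t),22+48*np.sin(t),66)
    print(d,(R.inv().apply(T-p)*100).round(2),"rot",round(d-10.6,1))
E
```

```text
t 11.83 unit [-108.6   30.6   66.6] q [-0.1   0.2   1.96 -0.    0.98 -1.66] F [-0.7 -0.3 -0.3] gap 0.234 gf 0.0
10 [-0.13  0.    0.06] rot -0.6
16 [-0.15  0.5   0.06] rot 5.4
22 [-0.22  1.    0.06] rot 11.4
28 [-0.34  1.49  0.06] rot 17.4
34 [-0.52  1.96  0.06] rot 23.4
40 [-0.74  2.41  0.06] rot 29.4
46 [-1.    2.84  0.06] rot 35.4
52 [-1.31  3.23  0.06] rot 41.4
58 [-1.66  3.59  0.06] rot 47.4
64 [-2.05  3.92  0.06] rot 53.4
70 [-2.47  4.2   0.06] rot 59.4
76 [-2.91  4.43  0.06] rot 65.4
82 [-3.37  4.62  0.06] rot 71.4
88 [-3.86  4.76  0.06] rot 77.4
94 [-4.35  4.84  0.06] rot 83.4
100 [-4.85  4.88  0.07] rot 89.4
```

Call:
play_rows(rotation=[[0,0,5.4],[0,0,11.4],[0,0,17.4],[0,0,23.4],[0,0,29.4],[0,0,35.4],[0,0,41.4],[0,0,47.4],[0,0,53.4],[0,0,59.4],[0,0,65.4],[0,0,71.4],[0,0,77.4],[0,0,80],[0,0,80]], travel=[[-0.15,0.5,0],[-0.2,1.0,0],[-0.35,1.5,0],[-0.5,1.95,0],[-0.75,2.4,0],[-1.0,2.85,0],[-1.3,3.25,0],[-1.65,3.6,0],[-2.05,3.9,0],[-2.45,4.2,0],[-2.9,4.45,0],[-3.35,4.6,0],[-3.85,4.75,0],[-4.05,4.8,0],[-4.05,4.8,0]], grip=[-0.53,-0.53,-0.53,-0.53,-0.53,-0.53,-0.53,-0.53,-0.53,-0.53,-0.53,-0.53,-0.53,-0.53,-0.53])

```text
time: 13.08
tcp_pos: [0.4853, 0.0748, 0.0665]
tool_rot: [2.027, 2.399, 0.002]
force: [0.3, -0.3, 0.1]
finger_gap: 0.232
grasp_force: 0.0
```

```bash
cat >> h.py <<'E'
def keep():
    for n in("top","scene"):
        f=grab(n);U=unit(cloud(f));C=f["color"].min(-1)
        q=U[(C>110)&(U[...,2]>91)&(U[...,2]<104)&(np.hypot(U[...,0]+60,U[...,1]-22)<85)&(np.hypot(U[...,0]+60,U[...,1]-22)>15)&(U[...,0]>-75)]
        d=q[:,:2]-[-60,22];L=d[(np.hypot(*d.T)>50)]
        if len(L)>5:
            a=np.arctan2(L[:,0],L[:,1]);print(n,len(L),"limb angle med",np.median(a).round(3),"rmax",np.hypot(*L.T).max().round(1),"y mid at far",np.median(L[:,1]).round(1))
        else: print(n,len(q),len(L))
E
python3 -c "
from h import *
st();keep();lev()"
```

```text
t 13.08 unit [-60.1  70.5  66.5] q [ 0.01  0.26  1.87  0.    1.01 -0.16] F [ 0.3 -0.3  0.1] gap 0.232 gf 0.0
top 1 1
scene 49 limb angle med 1.519 rmax 84.2 y mid at far 3.6
scene 47 lever 0.698 x -0.4 cost 0.39 ball y 9.7 y mid 7.6
top 0
```

Call:
play_rows(rotation=[[0,0,0],[0,0,0],[0,0,0],[0,0,0]], travel=[[0,0.2,0],[0,0.35,0],[0,0.5,0],[0,0.5,0]], grip=[-0.53,-0.53,-0.53,-0.53])

```text
time: 13.62
tcp_pos: [0.4896, 0.0756, 0.0656]
tool_rot: [-2.026, -2.4, 0.0]
force: [-1.0, 0.1, 0.2]
finger_gap: 0.235
grasp_force: 0.4
```

```bash
python3 -c "
from h import *
st();keep();lev()"
```

```text
t 13.62 unit [-55.7  70.4  65.6] q [ 0.01  0.27  1.86  0.    1.01 -0.16] F [-1.   0.1  0.2] gap 0.235 gf 0.4201603587716818
top 3 2
scene 54 limb angle med 1.61 rmax 84.4 y mid at far -2.7
scene 51 lever 0.693 x -1.0 cost 0.41 ball y 10.2 y mid 9.4
top 0
```

Call:
play_rows(rotation=[[0,0,0],[0,0,0],[0,0,0]], travel=[[0,0.15,0],[0,0.3,0],[0,0.3,0]], grip=[-0.53,-0.53,-0.53])

```text
time: 14.07
tcp_pos: [0.4899, 0.0755, 0.0654]
tool_rot: [-2.024, -2.398, 0.007]
force: [-7.1, -0.7, 3.3]
finger_gap: 0.236
grasp_force: 3.1
```

```bash
python3 -c "
from h import *
st();keep();lev()"
```

```text
t 14.07 unit [-55.4  70.3  65.4] q [ 0.01  0.27  1.86 -0.    1.02 -0.15] F [-7.1 -0.7  3.3] gap 0.236 gf 3.0604208260774612
top 6 limb angle med 2.55 rmax 84.8 y mid at far -67.9
scene 54 limb angle med 1.622 rmax 84.7 y mid at far -3.7
scene 51 lever 0.699 x -0.7 cost 0.39 ball y 9.6 y mid 8.2
top 0
```

The keeper is at its stop: the force rose to 7 N with no more travel. I'll re-centre on the pin, open a little, lift clear and check.

Call:
play_rows(rotation=[[0,0,0],[0,0,0],[0,0,0],[0,0,0],[0,0,0],[0,0,0],[0,0,0],[0,0,0],[0,0,0],[0,0,0],[0,0,0],[0,0,0],[0,0,0],[0,0,0]], travel=[[0,-0.4,0],[0,-0.7,0],[0,-0.7,0],[0,-0.7,0],[0,-0.7,-1],[0,-0.7,-4],[0,-0.7,-8],[0,-0.7,-12],[0,-0.7,-16],[0,-4,-18],[0,-8,-18],[0,-12,-18],[0,-15,-18],[0,-15,-18]], grip=[-0.53,-0.53,-0.3,-0.3,-0.3,-0.3,-0.3,-0.3,-0.3,-0.3,-0.3,-0.3,-0.3,-0.3])

```text
time: 15.43
tcp_pos: [0.339, 0.0506, 0.2459]
tool_rot: [-2.027, -2.399, 0.003]
force: [0.9, 0.2, -0.1]
finger_gap: 0.349
grasp_force: 0.0
```

```bash
python3 - <<'E'
from h import *
st();keep();lev();ph()
f=grab("scene");U=unit(cloud(f));W=cloud(f)
for n,c in dict(pin=(-60,70,107,146,20),vial=(-135,-69,50,75,30),beaker=(-7,-188,30,80,60),jar=(-105,180,50,80,50),tape=(50,190,12,25,50)).items():
    q=U[(U[...,2]>c[2])&(U[...,2]<c[3])&(np.hypot(U[...,0]-c[0],U[...,1]-c[1])<c[4])];print(n,len(q),((q.max(0)+q.min(0))/2).round(1))
save(f,"s6.png",(140,140,380,340),3)
E
```

```text
t 15.43 unit [-208.4   73.5  245.9] q [-0.05 -0.12  1.81 -0.    1.45 -0.22] F [ 0.9  0.2 -0.1] gap 0.349 gf 0.0
top 87 limb angle med 1.567 rmax 84.9 y mid at far 0.2
scene 53 limb angle med 1.617 rmax 83.8 y mid at far -3.0
scene 51 lever 0.694 x -0.8 cost 0.29 ball y 10.1 y mid 9.1
top 7
scene 282 phase -0.257 0.57
top 133 phase -0.253 0.6
pin 98 [-61.   68.4 126.4]
vial 157 [-135.4  -71.7   59.8]
beaker 900 [  -8.4 -187.8   51.7]
jar 326 [-106.  180.   63.]
tape 288 [ 48.2 188.4  17.7]
```

View pics/s6.png

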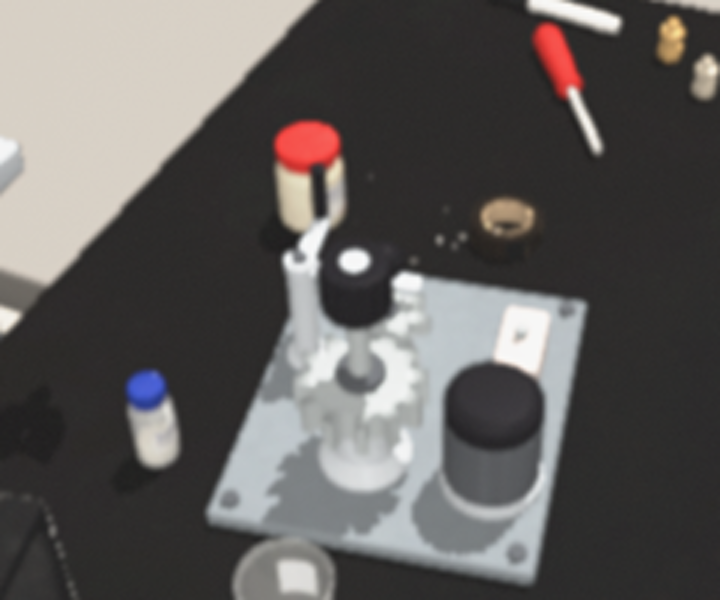

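The pin is at (318,190), fully round, and the long limb runs behind the lever to the ball at (390,260). Keeper reads 1.567 and lever 0.69–0.70. The vial, beaker, jar and tape have not moved, and the arm is clear.

```bash
python3 -c "
from h import *
print(order.hand_in())"
```

```text
the job is handed in; nothing more can be done
None
```

The job is handed in at about 15 s: the lever is home in mesh (about 0.70), the keeper is fully round (about 1.57) and locking it, and the beaker, vial, jar and tape are where they stood.

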